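# Clamp a brass plate in the finishing jig

### The arm

A 6-joint arm with a two-finger parallel gripper is mounted at the origin on the work surface. World frame = base frame: x ahead of the robot, y to its left, z up, the work surface at z = 0. Lengths are in m, angles in rad, forces in N, time in s.
With the tool pointing down it reaches from about 0.2 to 0.875 m from the base axis. Payload 3.4 kg.
Tool frame: the origin (TCP) lies on the centre line of the jaws, within the pads' length; the fingertips stand 25 mm ahead of it and the grasp point (between the pads) lies 6 mm ahead of it (ctrl.finger_overhang is the distance from the TCP to the fingertips, in m); z points along the fingers, y is the direction in which the jaws open and shut (so a half turn about z gives the same grasp; the last joint's range is limited). The gripper opens to 94 mm and grips with 3 to 60 N. Pads are 16 mm wide; open, the fingers measure 119 mm over their backs; the gripper's body (75 mm by 177 mm) begins 78 mm behind the grasp point.
Start: joints at [1.216, 0.276, 1.505, -0, 1.361, -0.121], TCP at [0.133, 0.559, 0.23] pointing down, gripper open.
Joint ranges: [-2.89, 2.89], [-0.75, 2.08], [0.22, 2.7], [-1.18, 4.32], [0.11, 2.71], [-2.7, 2.7]. Speed limits (rad/s): [2.57, 2.57, 3.14, 3.14, 3.14, 3.14].

### API

Orientations are given as a unit quaternion [w, x, y, z].
In Python, from bench import ctrl, vision, close_job, nets gives the robot as it stands. The module is installed in compiled form; this text tells all that it offers.
- The arm moves only by the shell command python3 -m pendant 'ROWS' [FORCE]. ROWS is JSON, a list of rows, each an object with "gripper": the opening, from 0 (shut) to 1 (fully open); "linear": the shift along the tool's x, y, z in m, a list of three; "angular": the turn, a rotation vector about the tool's x, y, z in degrees, a list of three. In form: [{"gripper": gripper, "linear": [x, y, z], "angular": [ax, ay, az]}, ...]. A call has 1 to 8 rows; each row is the pose to reach, as a shift and turn from the pose measured when the call began, along the tool's axes at that moment; what a row does not reach only later rows make up. A row lasts 1/12 s, in which the tool goes at most 41.7 mm and 7.16 degrees, less where a joint would pass 70% of its speed; a pose out of reach is approached as far as the arm can. A call with a gripper value outside its range is refused whole. The fingers move at their own pace and stop on an object; FORCE is the grip in N (left out, the last holds). Time passes only in rows, so rows that repeat a pose let the fingers close. It gives the time, the measured TCP pose, the force and the opening at its end, in the units of the state.
- ctrl.get_obs(): the state, without advancing time (a new reading comes with each control period).
- vision.read_camera(name): name is "scene" or "top"; returns (picture, depth): 480x640x3 uint8, blue, green, red; 480x640 float32, m along the optical axis (not along the pixel's ray), 0 where there is no reading.
- vision.get_calibration(name): a dict with "K" (3x3 intrinsics, pixels), "cam_to_world" (4x4, takes a point from camera to world coordinates). Camera axes: x right, y up, looking along -z (the intrinsics and any distortion apply to the point x, -y, -z); pixel columns grow to the right and rows downward; lengths in m; the calibration is good to about 2 mm. A picture is of the moment at which its call begins. get_calibration takes no time and is no camera call.
- close_job(): hands the job in, once; it reports no verdict.
Trained networks look in the newest picture that a camera, given by its name, has taken for a name from the list of things; names that differ only in an ending like _2 or _b are one class to them, and where a whole thing is asked for, a point or a joint stands for the part that bears it (a point fixed in the world has none). Each returns a list of dicts, best first, with "confidence" (0 to 1); they miss things now and then, are a little off and sometimes report something else, mostly with a low value. They report only what shows in the picture. A call takes as long as a camera call. They do not tell look-alikes from the thing itself.
- nets.boxes_of(target, camera): "xy" ([column, row] in pixels, amid what is visible of it).
- nets.regions_of(target, camera): "region" (480x640 bool, what is visible of it) and "xy" ([column, row] in pixels, amid what is visible of it).
The state is a dict: "time": time; "joint_pos": joint angles; "joint_velocities": joint speeds; "joint_efforts": joint torques, N m; "tool_pos": TCP position; "tcp_rot": TCP orientation; "force": force on the tool from outside, world axes, zero at the start; "torque": the same for the moment, N m; "opening": finger opening in m.
Only numpy, scipy, OpenCV 4.12 (cv2) and the standard library are available. Lean on these libraries where they do the work, as an engineer would, in place of code of your own. Each camera call takes 0.05 s, during which the arm holds its last target. There are 200 camera calls.

### The job

Set the brass plate up for finishing: slide it along the jig's bed until it is fully home against the end stop, then press the clamp's thumb pad down so that the foot grips the plate, and while it is held down slide the forked keeper all the way over the collar so that the clamp stays shut when you let go. Press gently and never force the keeper against the collar, and leave the other things on the bench and the jig where they are.

Things in the scene. Friction and masses are not known exactly. Their poses are not given: they have to be found in the camera images.
- jig: Grey cast jig screwed to the bench. Origin on the bench under the plunger; x: way the plate slides in, y: from plunger to column, z up. Base x -150..62, y -75..112, 12 high. Bed strips |y| 30-50, top z 22, gap between them 10 deep; side rails |y| 52-61, top z 32; end stop face x 30. Column y 64-106; 44 wide arm over the bed along y (top z 92) and round housing (48 dia, z 52-92) at x=y=0. Sizes mm.
- plate: Loose brass plate with a pierced scroll pattern, 105 (x) x 100 (y) x 6 mm, about 0.5 kg, lying on the bed strips between the side rails (2 mm play each side), 46 to 62 mm short of the end stop. Origin in the middle of its underside (jig z 22 mm); x, y along the jig's. Home, its origin is at jig x -22.5 mm. Its front (-x) edge hangs free over the gap between the strips, where it can be pushed.
- plunger: Sprung clamp plunger, moves straight down 13 mm at most. Origin: middle of its collar's top (28 mm dia), jig z 104.5 at rest; it must go 11.5 mm down, below z 93, to let the fork pass. A 14 mm stem carries a flat steel thumb pad, 28 (x) x 46 (y) mm, screwed on at varying height: its top 31 to 46 mm above the origin. 3 N to start, 12 N at 11.5 mm, 14 N at the hard stop. Over 35 N harms it.
- foot: Round rubber foot, 24 mm dia x 8 mm, on its own spring (1.1 N/mm) at the plunger's lower end. Origin: middle of its underside, jig z 35 mm at rest; it meets a plate lying under it after 7 mm of plunger travel. With the plunger locked it presses on the plate with about 5 N.
- keeper: Steel keeper sliding on the arm's top along jig y, stays where left (1 to 2 N). Tab 26 (x) x 6 (y) mm; origin: middle of the tab's top edge, jig z 162 mm. Open at jig y 58 (start 50-58), home at its stop at y 30 mm. Its flat fork (36 wide, 16 mm slot, jig z 93-98) reaches 35 mm toward the plunger: it strikes the collar unless that is down; over it, it straddles the stem and traps the collar.
- spanner: Steel spanner, 160 mm, lying on the bench beside the jig (-y side). Leave alone. Origin: middle of its underside.
- socket: Steel socket, 22 mm dia x 30 mm, standing on the jig's base plate in front of the column. Leave alone. Origin: middle of its underside.
- sanding_block: Black rubber sanding block, 110 x 55 x 30 mm, on the bench beside the column. Leave alone. Origin: middle of its underside.
- screwdriver: Screwdriver with orange handle, 180 mm, on the bench behind the jig. Leave alone. Origin: middle of its underside.
- wash_bottle: White wash bottle, 64 mm dia x 150 mm, standing to the left. Leave alone. Origin: middle of its underside.
- spray_can: Blue spray can, 58 mm dia x 170 mm, standing to the right. Leave alone. Origin: middle of its underside.
- hammer: Hammer with wooden handle, 260 mm, lying to the right. Leave alone. Origin: middle of its underside.
- brush: Brush, 200 mm, lying to the left. Leave alone. Origin: middle of its underside.
There are look-alikes about, which are no part of the job. Of the things that look like the plate, the largest one is meant.

How it is judged:
By the outcome, as a careful person would: the job done as asked, in the order asked, and still so for the second after the job is handed in, with the robot touching nothing.
It also fails if it takes over 51 s, if anything falls off the work surface, if the arm or the gripper's body presses on something with over 40 N, if the wrist force passes 120 N, or if a joint passes its speed limit or range.

## Working session

There is one attempt and no reset: what is moved stays moved. The work goes in short steps, Python scripts to look and compute and a shell command to move; the robot and the scene stay as the last step left them, time stands still between calls to the robot, and variables do not carry over. Pictures are saved under pics/ and viewed, about 8 in all and at most 12, crops included, and the job is handed in when it is done.

```bash
mkdir -p pics; cat > h.py <<'E'
from bench import ctrl, vision, close_job, nets
import numpy as np, cv2
from scipy.spatial.transform import Rotation as R
def rot():
    q=ctrl.get_obs()["tcp_rot"]; return R.from_quat([q[1],q[2],q[3],q[0]])
def cloud(cam):
    im,d=vision.read_camera(cam); c=vision.get_calibration(cam); K=np.array(c["K"]);T=np.array(c["cam_to_world"])
    v,u=np.mgrid[0:480,0:640]
    p=np.stack([(u-K[0,2])/K[0,0]*d,-(v-K[1,2])/K[1,1]*d,-d],-1)
    w=p@T[:3,:3].T+T[:3,3]; w[d==0]=np.nan
    return im,w
def totool(dw): return rot().inv().apply(dw)
E
python3 - <<'E'
from h import *
o=ctrl.get_obs();print(o)
print(ctrl.finger_overhang)
ims=[]
for c in("scene","top"):
    k=vision.get_calibration(c);print({a:(np.round(b,3).tolist() if not isinstance(b,(str,)) else b) for a,b in k.items()})
    im,w=cloud(c);cv2.imwrite(f"pics/{c}0.png",im)
    for t in["plate","plunger","keeper","jig","foot"]:
        for r in nets.boxes_of(t,c)[:4]:
            x,y=map(int,r["xy"]);print(c,t,(x,y),round(r["confidence"],2),np.round(w[y,x],3))
E
```

```text
{'time': 0.0, 'joint_pos': array([ 1.21602938e+00,  2.76557579e-01,  1.50611546e+00,  3.79047724e-06,
        1.36069554e+00, -1.20993788e-01]), 'joint_velocities': array([ 7.39569145e-04,  6.79025478e-04,  7.29880176e-05,  1.22249783e-03,
       -8.35771661e-04,  1.15960139e-03]), 'joint_efforts': array([-1.70371317e-03, -4.04580975e+01, -2.37224472e+01,  7.01149623e-02,
        3.45984218e-02, -1.38433147e-04]), 'tool_pos': array([0.13301603, 0.55886552, 0.22963309]), 'tcp_rot': array([-2.11043879e-04,  1.16620952e-01,  9.93176100e-01, -8.62522582e-04]), 'force': array([-0.25509443,  0.2844997 , -0.02053304]), 'torque': array([0.0205212 , 0.00303121, 0.00583539]), 'opening': 0.09414570187874727}
0.025
{'K': [[539.751, 0.0, 323.368], [0.0, 539.751, 254.068], [0.0, 0.0, 1.0]], 'cam_to_world': [[-0.683, -0.475, 0.554, 1.2], [0.73, -0.452, 0.513, 0.623], [0.007, 0.755, 0.656, 0.91], [0.0, 0.0, 0.0, 1.0]]}
scene plate (421, 274) 0.9 [0.323 0.14  0.004]
scene plate (290, 242) 0.85 [ 0.46  -0.181  0.006]
scene plate (358, 284) 0.66 [0.477 0.066 0.029]
scene plate (541, 349) 0.62 [0.42  0.
[... 182 characters left out ...]
7) 0.78 [0.596 0.096 0.124]
scene jig (330, 308) 0.7 [0.623 0.11  0.092]
scene jig (366, 313) 0.61 [0.542 0.144 0.039]
{'K': [[590.181, 0.0, 315.358], [0.0, 590.181, 236.058], [0.0, 0.0, 1.0]], 'cam_to_world': [[-0.0, 0.981, -0.192, 0.254], [-1.0, -0.001, -0.005, -0.004], [-0.005, 0.192, 0.981, 1.512], [0.0, 0.0, 0.0, 1.0]]}
top plate (386, 270) 0.91 [ 0.46  -0.179  0.   ]
top plate (292, 252) 0.9 [0.503 0.063 0.027]
top plate (259, 323) 0.87 [0.325 0.146 0.003]
top plunger (298, 213) 0.83 [0.579 0.044 0.139]
top plunger (122, 299) 0.59 [0.376 0.46  0.117]
top keeper (280, 207) 0.57 [0.604 0.09  0.096]
top jig (343, 250) 0.68 [ 0.513 -0.068 -0.002]
top jig (286, 226) 0.66 [0.571 0.079 0.025]
```

```bash
python3 - <<'E'
import cv2
a=cv2.imread("pics/scene0.png")
cv2.imwrite("pics/s1.png",cv2.resize(a[180:400,240:560],None,fx=2.5,fy=2.5,interpolation=cv2.INTER_CUBIC))
a=cv2.imread("pics/top0.png")
cv2.imwrite("pics/t1.png",cv2.resize(a[150:350,200:450],None,fx=3.0,fy=3.0,interpolation=cv2.INTER_CUBIC))
E
```

```text
(no output)
```

View pics/s1.png

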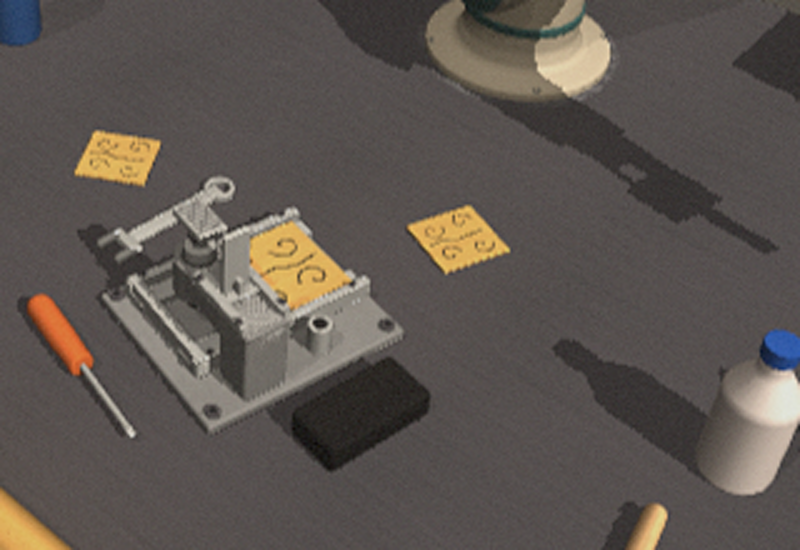

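View pics/t1.png

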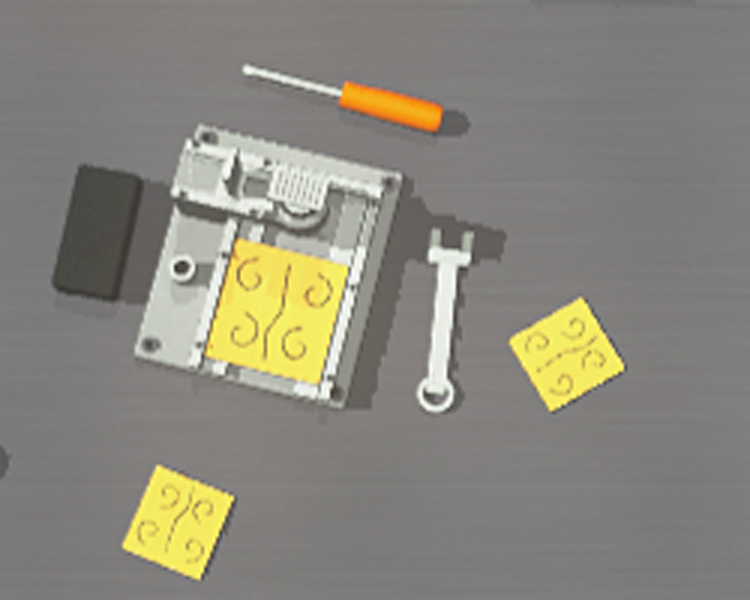

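The plate is the brass one in the jig at top pixel (292,253). The look-alikes at (259,323) and (386,270) are smaller and lie on the bench. Next I fit the jig, plate, pad and tab.

```bash
cat >> h.py <<'E'
def ray(cam,uv,z):
    c=vision.get_calibration(cam);K=np.array(c["K"]);T=np.array(c["cam_to_world"])
    uv=np.atleast_2d(uv).astype(float)
    d=np.c_[(uv[:,0]-K[0,2])/K[0,0],-(uv[:,1]-K[1,2])/K[1,1],-np.ones(len(uv))]@T[:3,:3].T
    return T[:3,3]+d*((z-T[2,3])/d[:,2])[:,None]
E
python3 - <<'E'
from h import *
im,w=cloud("top")
hsv=cv2.cvtColor(im,cv2.COLOR_BGR2HSV)
m=((hsv[...,0]>15)&(hsv[...,0]<35)&(hsv[...,1]>120)&(hsv[...,2]>120)).astype(np.uint8)
m[:, :265]=0;m[:,325:]=0;m[:220]=0;m[300:]=0
m=cv2.morphologyEx(m,cv2.MORPH_CLOSE,np.ones((5,5)))
n,l,s,_=cv2.connectedComponentsWithStats(m);k=1+np.argmax(s[1:,4]);v,u=np.where(l==k)
P=ray("top",np.c_[u,v],.028)[:,:2]
r=cv2.minAreaRect((P*1000).astype(np.float32));print("plate",r)
# base corners in image
c=ray("top",np.array([[200,125],[400,172],[345,405],[135,358]])/3+[200,150],.012)[:,:2]
print("base",c.round(4).tolist(), np.linalg.norm(np.roll(c,-1,0)-c,axis=1))
J=np.array([[62,112],[62,-75],[-150,-75],[-150,112]])/1000
A=J-J.mean(0);B=c-c.mean(0);th=np.arctan2((A[:,0]*B[:,1]-A[:,1]*B[:,0]).sum(),(A*B).sum())
Rm=np.array([[np.cos(th),-np.sin(th)],[np.sin(th),np.cos(th)]]);t=c.mean(0)-Rm@J.mean(0)
print("jig",np.degrees(th),t,(J@Rm.T+t-c).round(4).tolist())
np.savez("jig.npz",R=Rm,t=t)
print("plate in jig",((np.array(r[0])/1000-t)@Rm))
for cam in("top","scene"):
    if cam=="scene": im,w=cloud("scene")
    q=w.copy();q[...,:2]=(w[...,:2]-t)@Rm; q*=1000
    for nm,sel in(("high>110 near plunger",(abs(q[...,0])<30)&(abs(q[...,1])<30)&(q[...,2]>110)),
               ("tab z>130",(abs(q[...,0])<30)&(q[...,1]>36)&(q[...,1]<75)&(q[...,2]>115)),
               ("stop wall/col",(abs(q[...,0])<25)&(q[...,1]>66)&(q[...,1]<104)&(q[...,2]>80)&(q[...,2]<110))):
        z=q[sel];print(cam,nm,len(z),np.percentile(z,[2,25,50,75,98],axis=0).round(1).tolist() if len(z) else "")
# z histogram near pad
    z=q[(abs(q[...,0])<25)&(abs(q[...,1])<35)&(q[...,2]>100)][:,2];print(np.histogram(z,bins=range(100,172,4)))
E
```

```text
plate ((500.011474609375, 63.53938293457031), (100.50334930419922, 105.01026153564453), 75.42388153076172)
base [[0.6664, 0.1314], [0.6238, -0.0436], [0.4202, 0.0043], [0.4606, 0.1837]] [0.18016057 0.20914786 0.18393035 0.2123572 ]
jig -13.503354503846246 [0.58120188 0.04069979] [[0.0013, 0.0037], [0.0002, -0.0031], [-0.0024, -0.0015], [0.0009, 0.0009]]
plate in jig [-0.0842791   0.00325008]
top high>110 near plunger 224 [[-15.0, -21.4, 130.6], [-8.6, -11.0, 134.9], [-1.6, 0.7, 137.3], [5.1, 11.9, 139.2], [11.8, 22.1, 143.4]]
top tab z>130 60 [[-13.4, 52.6, 117.8], [-9.8, 52.9, 133.8], [-3.1, 53.6, 155.3], [4.3, 56.3, 161.3], [11.5, 58.2, 165.9]]
top stop wall/col 295 [[-23.8, 67.4, 86.1], [-11.7, 76.1, 92.0], [0.7, 85.2, 95.9], [13.9, 94.5, 100.9], [23.5, 102.9, 107.6]]
(array([ 27,  21,   2,   1,   0,   0,   0,  10,  69, 103,  38,   4,   0,
         0,   0,   0,   0]), array([100, 104, 108, 112, 116, 120, 124, 128, 132, 136, 140, 144, 148,
       152, 156, 160, 164, 168]))
scene high>110 near plunger 247 [[-13.0, -20.9, 113.0], [-4.3, -7.4, 135.1], [3.3, 3.7, 136.5], [9.7, 15.4, 137.7], [15.0, 23.7, 139.4]]
scene tab z>130 210 [[-10.5, 52.4, 115.5], [-4.4, 56.5, 127.3], [2.9, 57.4, 140.5], [9.6, 58.2, 153.9], [14.7, 60.3, 162.7]]
scene stop wall/col 401 [[-21.7, 66.5, 82.4], [-14.1, 74.3, 91.1], [-0.0, 85.1, 93.2], [16.0, 96.4, 100.3], [24.5, 103.5, 105.3]]
(array([ 44,  33,   7,   3,   8,   1,   0,  12,  74, 142,   3,   0,   0,
         0,   0,   0,   0]), array([100, 104, 108, 112, 116, 120, 124, 128, 132, 136, 140, 144, 148,
       152, 156, 160, 164, 168]))
```

```bash
cat >> h.py <<'E'
TH=np.radians(-14.0);RJ=np.array([[np.cos(TH),-np.sin(TH)],[np.sin(TH),np.cos(TH)]]);TJ=np.array([.581,.041])
def j2w(x,y,z): return np.r_[RJ@(np.array([x,y])/1000)+TJ,z/1000]
def report():
    o=ctrl.get_obs();p=o["tool_pos"];f=o["force"]
    print("t",round(o["time"],2),"jig tip",((p[:2]-TJ)@RJ*1000).round(1),round(p[2]*1000-25,1),"F",f.round(1),"open",round(o["opening"]*1000,1))
def go(x,y,ztip):
    # shift in tool axes (mm) and turn (deg) to bring tip to jig x,y,z with tool x=-jig x, y=jig y, z down
    o=ctrl.get_obs();d=j2w(x,y,ztip+25)-o["tool_pos"]
    M=np.array([[-RJ[0,0],RJ[0,1],0],[-RJ[1,0],RJ[1,1],0],[0,0,-1]])
    print("linear mm",(totool(d)*1000).round(1),"ang",np.degrees((rot().inv()*R.from_matrix(M)).as_rotvec()).round(2))
E
python3 -c "
from h import *
report();go(-158,0,160);go(-158,0,17)"
```

```text
t 0.7 jig tip [-559.9  394.7] 205.5 F [-0.6 -0.5  0.1] open 93.8
linear mm [-397.7 -398.9   45.5] ang [0.01 0.   0.61]
linear mm [-397.7 -398.9  188.5] ang [0.01 0.   0.61]
```

```bash
python3 -m pendant '[{"gripper":0,"linear":[-0.2,-0.2,0],"angular":[0,0,0.6]},{"gripper":0,"linear":[-0.2,-0.2,0],"angular":[0,0,0.6]},{"gripper":0,"linear":[-0.2,-0.2,0],"angular":[0,0,0.6]},{"gripper":0,"linear":[-0.2,-0.2,0],"angular":[0,0,0.6]},{"gripper":0,"linear":[-0.398,-0.399,0],"angular":[0,0,0.6]},{"gripper":0,"linear":[-0.398,-0.399,0],"angular":[0,0,0.6]},{"gripper":0,"linear":[-0.398,-0.399,0],"angular":[0,0,0.6]},{"gripper":0,"linear":[-0.398,-0.399,0],"angular":[0,0,0.6]}]' 10
python3 -c "
from h import *
report();go(-158,0,100);go(-158,0,17)"
```

```text
time: 1.37
tool_pos: [0.3082, 0.2736, 0.2308]
tcp_rot: [0.0, 0.122, 0.993, 0.0]
force: [0.6, -0.2, -0.8]
opening: 0.0438
t 1.37 jig tip [-321.   159.7] 205.8 F [ 0.6 -0.2 -0.8] open 43.8
linear mm [-162.8 -159.9  105.8] ang [0.05 0.05 0.04]
linear mm [-162.7 -160.   188.8] ang [0.05 0.05 0.04]
```

```bash
python3 -m pendant '[{"gripper":0,"linear":[-0.163,-0.16,0],"angular":[0,0,0]},{"gripper":0,"linear":[-0.163,-0.16,0],"angular":[0,0,0]},{"gripper":0,"linear":[-0.163,-0.16,0],"angular":[0,0,0]},{"gripper":0,"linear":[-0.163,-0.16,0],"angular":[0,0,0]},{"gripper":0,"linear":[-0.163,-0.16,0],"angular":[0,0,0]},{"gripper":0,"linear":[-0.163,-0.16,0],"angular":[0,0,0]},{"gripper":0,"linear":[-0.163,-0.16,0.05],"angular":[0,0,0]},{"gripper":0,"linear":[-0.163,-0.16,0.1],"angular":[0,0,0]}]'
python3 -m pendant '[{"gripper":0,"linear":[0,0,0.04],"angular":[0,0,0]},{"gripper":0,"linear":[0,0,0.04],"angular":[0,0,0]}]'
python3 - <<'E'
from h import *
report();go(-158,0,17)
im,w=cloud("top");a=cv2.resize(im[180:300,230:390],None,fx=5,fy=5,interpolation=cv2.INTER_CUBIC);cv2.imwrite("pics/t2.png",a)
E
```

```text
time: 2.03
tool_pos: [0.4315, 0.0775, 0.1487]
tcp_rot: [0.005, 0.123, 0.992, 0.001]
force: [0.1, 0.1, -0.9]
opening: 0.0009
time: 2.2
tool_pos: [0.4266, 0.0769, 0.1032]
tcp_rot: [-0.002, 0.124, 0.992, -0.0]
force: [-0.5, -0.0, -1.2]
opening: 0.0004
t 2.2 jig tip [-158.5   -2.5] 78.2 F [-0.5 -0.  -1.2] open 0.4
linear mm [-0.7  2.5 61.2] ang [-0.03 -0.22 -0.22]
```

View pics/t2.png

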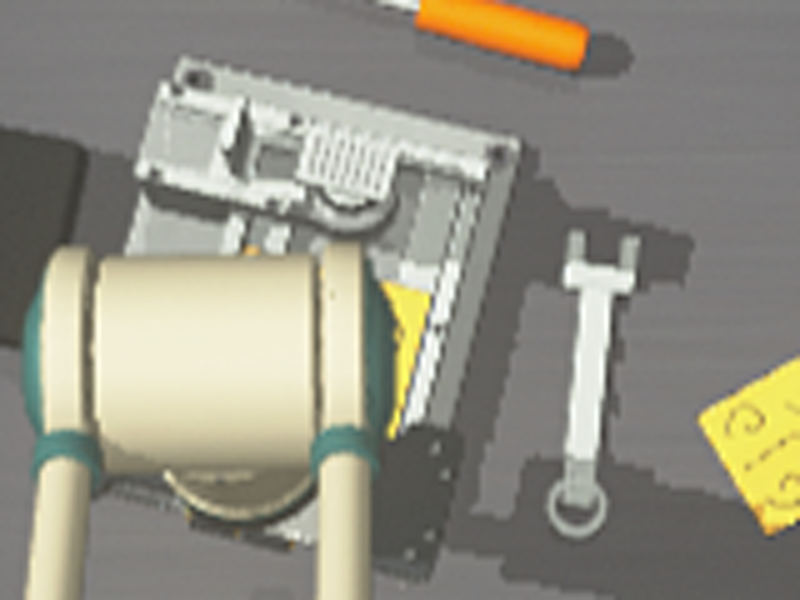

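The arm hides the front edge of the plate, but the pad (tilted grid near crop (345,160)) and the tab are clear. I'll go down in front of the plate.

```bash
python3 -m pendant '[{"gripper":0,"linear":[0,0.0025,0.03],"angular":[0,0,0]},{"gripper":0,"linear":[0,0.0025,0.05],"angular":[0,0,0]},{"gripper":0,"linear":[0,0.0025,0.06],"angular":[0,0,0]},{"gripper":0,"linear":[0,0.0025,0.06],"angular":[0,0,0]}]'
python3 - <<'E'
from h import *
report();go(-158,0,17.5);go(-140,0,17.5)
im,w=cloud("scene");a=cv2.resize(im[220:340,290:450],None,fx=5,fy=5,interpolation=cv2.INTER_CUBIC);cv2.imwrite("pics/s2.png",a)
E
```

```text
time: 2.58
tool_pos: [0.4301, 0.08, 0.0467]
tcp_rot: [0.0, 0.123, 0.992, 0.0]
force: [-0.2, 0.1, 0.1]
opening: 0.0003
t 2.58 jig tip [-155.9    1.4] 21.7 F [-0.2  0.1  0.1] open 0.3
linear mm [ 2.1 -1.4  4.2] ang [ 0.04  0.03 -0.16]
linear mm [-15.9  -1.3   4.2] ang [ 0.04  0.03 -0.16]
```

View pics/s2.png

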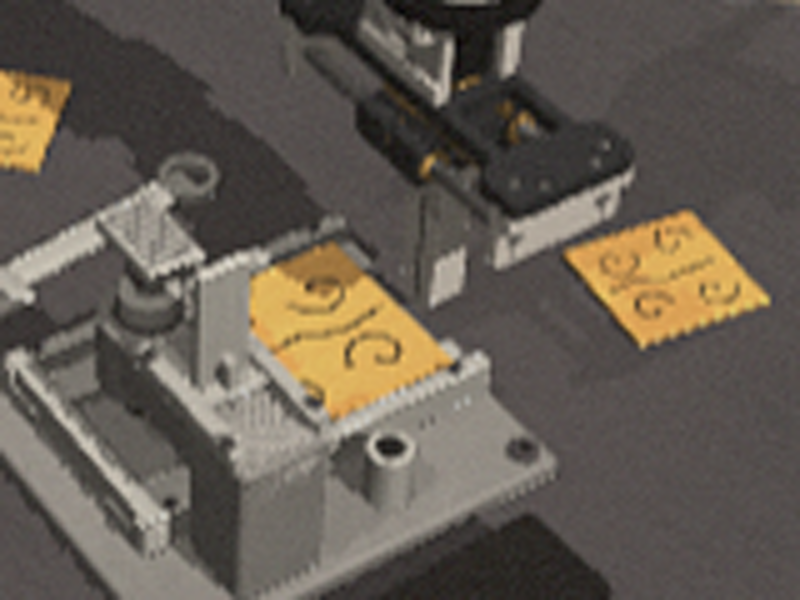

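Closed fingers stand just in front of the plate's middle (crop (440,270)). I'll lower 4 mm and push.

```bash
python3 -m pendant '[{"gripper":0,"linear":[0,-0.0014,0.0042],"angular":[0,0,0]},{"gripper":0,"linear":[-0.005,-0.0014,0.0042],"angular":[0,0,0]},{"gripper":0,"linear":[-0.010,-0.0014,0.0042],"angular":[0,0,0]},{"gripper":0,"linear":[-0.016,-0.0014,0.0042],"angular":[0,0,0]},{"gripper":0,"linear":[-0.022,-0.0014,0.0042],"angular":[0,0,0]},{"gripper":0,"linear":[-0.028,-0.0014,0.0042],"angular":[0,0,0]},{"gripper":0,"linear":[-0.034,-0.0014,0.0042],"angular":[0,0,0]},{"gripper":0,"linear":[-0.040,-0.0014,0.0042],"angular":[0,0,0]}]'
python3 -c "
from h import *
report();go(-90,0,17.5)"
```

```text
time: 3.3
tool_pos: [0.4696, 0.0687, 0.0435]
tcp_rot: [0.001, 0.123, 0.992, 0.0]
force: [-4.5, 0.7, 2.0]
opening: 0.0005
t 3.3 jig tip [-114.7   -0. ] 18.5 F [-4.5  0.7  2. ] open 0.5
linear mm [-24.7   0.1   1. ] ang [ 0.07  0.1  -0.17]
```

```bash
python3 -m pendant '[{"gripper":0,"linear":[-0.005,0,0.0005],"angular":[0,0,0]},{"gripper":0,"linear":[-0.010,0,0.0005],"angular":[0,0,0]},{"gripper":0,"linear":[-0.015,0,0.0005],"angular":[0,0,0]},{"gripper":0,"linear":[-0.019,0,0.0005],"angular":[0,0,0]},{"gripper":0,"linear":[-0.022,0,0.0005],"angular":[0,0,0]},{"gripper":0,"linear":[-0.024,0,0.0005],"angular":[0,0,0]},{"gripper":0,"linear":[-0.026,0,0.0005],"angular":[0,0,0]}]'
python3 -c "
from h import *
report()"
python3 -m pendant '[{"gripper":0,"linear":[-0.001,0,0],"angular":[0,0,0]},{"gripper":0,"linear":[-0.002,0,0],"angular":[0,0,0]},{"gripper":0,"linear":[-0.003,0,0],"angular":[0,0,0]}]'
python3 -c "
from h import *
report()"
```

```text
time: 3.88
tool_pos: [0.4949, 0.0623, 0.0428]
tcp_rot: [0.001, 0.123, 0.992, 0.0]
force: [-2.2, -0.3, 0.5]
opening: 0.0007
t 3.88 jig tip [-88.7  -0.2] 17.8 F [-2.2 -0.3  0.5] open 0.7
time: 4.13
tool_pos: [0.4977, 0.0616, 0.0428]
tcp_rot: [0.001, 0.123, 0.992, 0.0]
force: [-2.2, 0.1, -0.2]
opening: 0.0007
t 4.13 jig tip [-85.8  -0.1] 17.8 F [-2.2  0.1 -0.2] open 0.7
```

```bash
for i in 1; do python3 -m pendant '[{"gripper":0,"linear":[-0.001,0,0],"angular":[0,0,0]},{"gripper":0,"linear":[-0.002,0,0],"angular":[0,0,0]}]'; python3 -m pendant '[{"gripper":0,"linear":[-0.001,0,0],"angular":[0,0,0]}]';python3 -m pendant '[{"gripper":0,"linear":[-0.001,0,0],"angular":[0,0,0]}]'; done
python3 -c "
from h import *
report()"
```

```text
time: 4.3
tool_pos: [0.4993, 0.0612, 0.0428]
tcp_rot: [0.0, 0.123, 0.992, 0.0]
force: [-4.6, 2.0, 2.8]
opening: -0.0001
time: 4.38
tool_pos: [0.4993, 0.0612, 0.0428]
tcp_rot: [-0.001, 0.123, 0.992, 0.001]
force: [-4.9, 1.1, 4.1]
opening: 0.0007
time: 4.47
tool_pos: [0.4994, 0.0612, 0.0428]
tcp_rot: [-0.002, 0.123, 0.992, 0.001]
force: [-4.2, 2.4, 3.5]
opening: 0.0006
t 4.47 jig tip [-84.1  -0.2] 17.8 F [-4.2  2.4  3.5] open 0.6
```

```bash
python3 -m pendant '[{"gripper":0,"linear":[-0.002,0,0],"angular":[0,0,0]},{"gripper":0,"linear":[-0.003,0,0],"angular":[0,0,0]},{"gripper":0,"linear":[-0.003,0,0],"angular":[0,0,0]}]'
python3 -c "
from h import *
report()"
```

```text
time: 4.72
tool_pos: [0.4995, 0.0611, 0.0427]
tcp_rot: [-0.005, 0.124, 0.992, 0.001]
force: [-8.0, 2.7, 6.0]
opening: 0.0003
t 4.72 jig tip [-84.   -0.2] 17.7 F [-8.   2.7  6. ] open 0.3
```

```bash
python3 -m pendant '[{"gripper":0,"linear":[0.01,0,0],"angular":[0,0,0]},{"gripper":0,"linear":[0.03,0,0],"angular":[0,0,0]},{"gripper":0,"linear":[0.03,0,-0.04],"angular":[0,0,0]},{"gripper":0,"linear":[0.05,0,-0.08],"angular":[0,0,0]},{"gripper":0.2,"linear":[0.09,0,-0.12],"angular":[0,0,0]},{"gripper":0.4,"linear":[0.13,0,-0.16],"angular":[0,0,0]},{"gripper":0.6,"linear":[0.17,0,-0.18],"angular":[0,0,0]},{"gripper":0.6,"linear":[0.17,0,-0.18],"angular":[0,0,0]}]'
python3 - <<'E'
from h import *
report();go(0,33,185)
im,w=cloud("top");cv2.imwrite("pics/t3.png",cv2.resize(im[180:300,230:390],None,fx=4,fy=4,interpolation=cv2.INTER_CUBIC))
im2,w2=cloud("scene");cv2.imwrite("pics/s3.png",cv2.resize(im2[220:340,290:450],None,fx=5,fy=5,interpolation=cv2.INTER_CUBIC))
for nm,im,w in(("top",im,w),("scene",im2,w2)):
    q=w.copy();q[...,:2]=(w[...,:2]-TJ)@RJ;q*=1000
    hsv=cv2.cvtColor(im,cv2.COLOR_BGR2HSV)
    m=(hsv[...,0]>12)&(hsv[...,0]<38)&(hsv[...,1]>100)&(abs(q[...,1])<55)&(q[...,2]>15)&(q[...,2]<45)&(q[...,0]>-150)&(q[...,0]<40)
    print(nm,"plate x,y",np.percentile(q[m],[1,99],axis=0).round(1).tolist())
    for n,s in(("pad",(abs(q[...,0])<25)&(abs(q[...,1])<32)&(q[...,2]>128)&(q[...,2]<150)),("tab",(abs(q[...,0])<25)&(q[...,1]>36)&(q[...,1]<75)&(q[...,2]>125)&(q[...,2]<170))):
        z=q[s];print(nm,n,len(z),np.percentile(z,[3,50,97],axis=0).round(1).tolist() if len(z) else "")
E
```

```text
time: 5.38
tool_pos: [0.3363, 0.1025, 0.2266]
tcp_rot: [-0.002, 0.124, 0.992, 0.001]
force: [0.2, 0.7, -0.7]
opening: 0.0237
t 5.38 jig tip [-252.3    0.4] 201.6 F [ 0.2  0.7 -0.7] open 23.7
linear mm [-252.2   33.5   15.7] ang [ 0.13 -0.21 -0.23]
top plate x,y [[-74.2, -47.9, 20.7], [27.9, 50.9, 36.1]]
top pad 226 [[-14.6, -21.3, 131.6], [-1.4, 0.1, 137.0], [11.5, 21.5, 142.1]]
top tab 54 [[-13.3, 51.7, 127.3], [-2.3, 53.6, 158.5], [10.3, 58.0, 166.4]]
scene plate x,y [[-74.2, -53.5, 23.8], [27.0, 46.7, 32.9]]
scene pad 231 [[-12.2, -21.6, 131.2], [2.5, 3.3, 136.5], [14.9, 23.0, 139.4]]
scene tab 165 [[-10.2, 52.8, 126.6], [2.1, 56.8, 145.5], [14.1, 59.8, 162.9]]
```

View pics/s3.png

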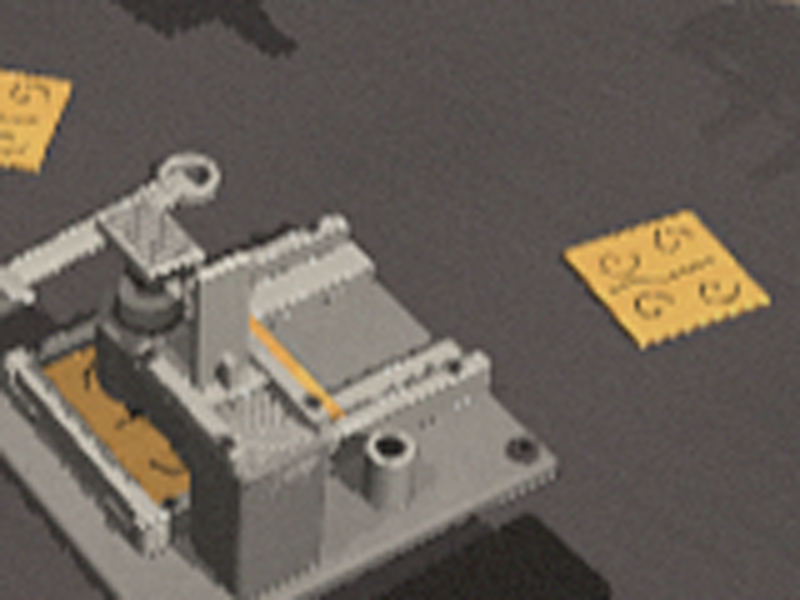

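Plate is home (only a sliver of brass shows in front of the arm, and its back end is at the stop). Next: straddle with one finger over the pad centre and the other behind the tab, opening 60 mm.

```bash
python3 -m pendant '[{"gripper":0.638,"linear":[-0.1,0.033,0],"angular":[0,0,0]},{"gripper":0.638,"linear":[-0.1,0.033,0],"angular":[0,0,0]},{"gripper":0.638,"linear":[-0.15,0.033,0],"angular":[0,0,0]},{"gripper":0.638,"linear":[-0.19,0.033,0],"angular":[0,0,0]},{"gripper":0.638,"linear":[-0.22,0.033,0],"angular":[0,0,0]},{"gripper":0.638,"linear":[-0.24,0.033,0],"angular":[0,0,0]},{"gripper":0.638,"linear":[-0.252,0.033,0],"angular":[0,0,0]},{"gripper":0.638,"linear":[-0.252,0.033,0],"angular":[0,0,0]}]' 10
python3 -m pendant '[{"gripper":0.638,"linear":[0,0,0],"angular":[0,0,0]},{"gripper":0.638,"linear":[0,0,0],"angular":[0,0,0]}]'
python3 -c "
from h import *
report();go(0,33,170);go(0,33,142)"
```

```text
time: 6.15
tool_pos: [0.592, 0.0721, 0.2256]
tcp_rot: [0.001, 0.124, 0.992, 0.002]
force: [0.3, -0.2, 0.5]
opening: 0.0599
time: 6.32
tool_pos: [0.5912, 0.0721, 0.2248]
tcp_rot: [0.0, 0.124, 0.992, 0.001]
force: [-0.5, -1.1, 0.1]
opening: 0.0601
t 6.32 jig tip [ 2.3 32.7] 199.8 F [-0.5 -1.1  0.1] open 60.1
linear mm [ 2.3  0.2 29.8] ang [ 0.17 -0.02 -0.2 ]
linear mm [ 2.3  0.1 57.8] ang [ 0.17 -0.02 -0.2 ]
```

```bash
python3 -m pendant '[{"gripper":0.638,"linear":[0.002,0,0.015],"angular":[0,0,0]},{"gripper":0.638,"linear":[0.002,0,0.03],"angular":[0,0,0]},{"gripper":0.638,"linear":[0.002,0,0.03],"angular":[0,0,0]}]'
python3 - <<'E'
from h import *
report();go(0,33,142)
im,w=cloud("scene");cv2.imwrite("pics/s4.png",cv2.resize(im[170:310,260:400],None,fx=4.2,fy=4.2,interpolation=cv2.INTER_CUBIC))
E
```

```text
time: 6.57
tool_pos: [0.5857, 0.0733, 0.1927]
tcp_rot: [-0.003, 0.123, 0.992, 0.001]
force: [0.2, -0.2, 0.3]
opening: 0.0597
t 6.57 jig tip [-3.2 32.5] 167.7 F [ 0.2 -0.2  0.3] open 59.7
linear mm [-3.3  0.5 25.7] ang [ 0.1  -0.31 -0.15]
```

View pics/s4.png

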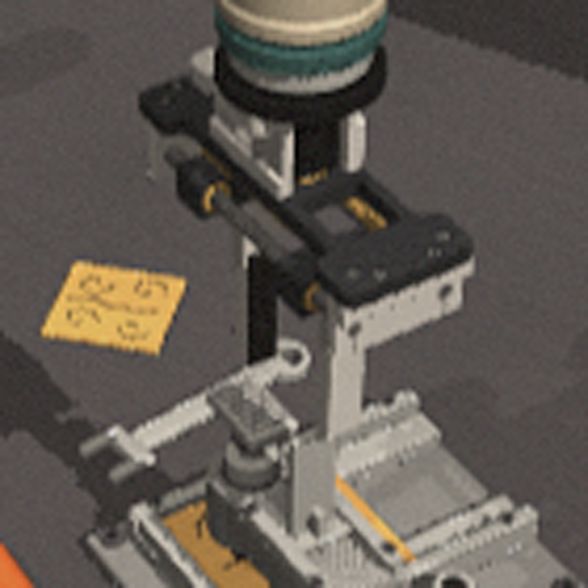

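```bash
python3 - <<'E'
from h import *
c=vision.get_calibration("scene");K=np.array(c["K"]);T=np.array(c["cam_to_world"])
def pr(*j):
    p=T[:3,:3].T@(j2w(*j)-T[:3,3]);return ((np.array([K[0,0]*p[0]/-p[2]+K[0,2],-K[1,1]*p[1]/-p[2]+K[1,2]])-[260,170])*4.2).round()
for n,j in dict(Bin=(-3,62.5,168),Bout=(-3,75,168),Bc1=(5,62.5,168),Bc2=(-11,62.5,168),Ain=(-3,3,168),tabL=(13,58,162),tabR=(-13,58,162),padc=(0,0,137),tabC=(0,58,162),pad1=(14,23,137),pad2=(-14,-23,137)).items(): print(n,pr(*j))
E
```

```text
Bin [327. 430.]
Bout [342. 445.]
Bc1 [313. 436.]
Bc2 [341. 424.]
Ain [260. 361.]
tabL [294. 446.]
tabR [338. 426.]
padc [251. 406.]
tabC [316. 436.]
pad1 [253. 442.]
pad2 [250. 371.]
```

Projections agree with the picture: tab top (294..338, 426..446), finger B just on its column side, finger A over the pad. I descend to just above the pad.

```bash
python3 -m pendant '[{"gripper":0.638,"linear":[-0.003,0.0005,0.008],"angular":[0,-0.3,0]},{"gripper":0.638,"linear":[-0.003,0.0005,0.016],"angular":[0,-0.3,0]},{"gripper":0.638,"linear":[-0.003,0.0005,0.024],"angular":[0,-0.3,0]},{"gripper":0.638,"linear":[-0.003,0.0005,0.026],"angular":[0,-0.3,0]},{"gripper":0.638,"linear":[-0.003,0.0005,0.026],"angular":[0,-0.3,0]}]'
python3 -c "
from h import *
report();go(0,33,137)"
python3 -m pendant '[{"gripper":0.638,"linear":[0,0,0.002],"angular":[0,0,0]},{"gripper":0.638,"linear":[0,0,0.004],"angular":[0,0,0]},{"gripper":0.638,"linear":[0,0,0.004],"angular":[0,0,0]}]'
python3 -c "
from h import *
report();go(0,33,137)"
```

```text
time: 7.03
tool_pos: [0.5891, 0.0731, 0.1671]
tcp_rot: [0.0, 0.123, 0.992, 0.001]
force: [-0.4, 0.9, -0.6]
opening: 0.0604
t 7.03 jig tip [ 0.1 33.1] 142.1 F [-0.4  0.9 -0.6] open 60.4
linear mm [ 0.1 -0.1  5.1] ang [ 0.1   0.02 -0.15]
time: 7.28
tool_pos: [0.5891, 0.073, 0.1629]
tcp_rot: [0.0, 0.123, 0.992, 0.001]
force: [0.6, -1.3, 0.3]
opening: 0.06
t 7.28 jig tip [ 0.1 33. ] 137.9 F [ 0.6 -1.3  0.3] open 60.0
linear mm [ 0.1 -0.   0.9] ang [ 0.1  -0.   -0.16]
```

Forces are near zero. Now I step down and watch for contact.

```bash
for i in 1; do python3 -m pendant '[{"gripper":0.638,"linear":[0,0,0.001],"angular":[0,0,0]},{"gripper":0.638,"linear":[0,0,0.001],"angular":[0,0,0]}]';python3 -m pendant '[{"gripper":0.638,"linear":[0,0,0.001],"angular":[0,0,0]},{"gripper":0.638,"linear":[0,0,0.001],"angular":[0,0,0]}]';python3 -m pendant '[{"gripper":0.638,"linear":[0,0,0.001],"angular":[0,0,0]},{"gripper":0.638,"linear":[0,0,0.001],"angular":[0,0,0]}]';python3 -m pendant '[{"gripper":0.638,"linear":[0,0,0.001],"angular":[0,0,0]},{"gripper":0.638,"linear":[0,0,0.001],"angular":[0,0,0]}]'; done | grep -E "tool_pos|force"
```

```text
tool_pos: [0.5894, 0.073, 0.1621]
force: [0.2, 0.0, 0.4]
tool_pos: [0.5894, 0.073, 0.1615]
force: [-1.2, -0.6, 3.2]
tool_pos: [0.5895, 0.073, 0.1609]
force: [-0.4, -0.5, 3.8]
tool_pos: [0.5894, 0.073, 0.16]
force: [-1.2, 0.5, 4.4]
```

```bash
python3 -m pendant '[{"gripper":0.638,"linear":[0,0,0.002],"angular":[0,0,0]},{"gripper":0.638,"linear":[0,0,0.004],"angular":[0,0,0]},{"gripper":0.638,"linear":[0,0,0.006],"angular":[0,0,0]},{"gripper":0.638,"linear":[0,0,0.008],"angular":[0,0,0]},{"gripper":0.638,"linear":[0,0,0.009],"angular":[0,0,0]},{"gripper":0.638,"linear":[0,0,0.0095],"angular":[0,0,0]}]'
python3 -m pendant '[{"gripper":0.638,"linear":[0,0,0.0005],"angular":[0,0,0]},{"gripper":0.638,"linear":[0,0,0.001],"angular":[0,0,0]},{"gripper":0.638,"linear":[0,0,0.001],"angular":[0,0,0]}]'
python3 -c "
from h import *
report();go(0,33,124.5)"
```

```text
time: 8.45
tool_pos: [0.5895, 0.073, 0.1514]
tcp_rot: [0.001, 0.123, 0.992, 0.001]
force: [-3.8, -0.3, 11.7]
opening: 0.0597
time: 8.7
tool_pos: [0.5895, 0.073, 0.1515]
tcp_rot: [0.002, 0.123, 0.992, 0.001]
force: [-2.8, 0.9, 10.2]
opening: 0.0599
t 8.7 jig tip [ 0.5 33.1] 126.5 F [-2.8  0.9 10.2] open 59.9
linear mm [ 0.5 -0.1  2. ] ang [ 0.11  0.16 -0.16]
```

```bash
python3 -m pendant '[{"gripper":0.638,"linear":[0,0,0.002],"angular":[0,0,0]},{"gripper":0.638,"linear":[0,0,0.0025],"angular":[0,0,0]},{"gripper":0.638,"linear":[0,0,0.0025],"angular":[0,0,0]},{"gripper":0.638,"linear":[0,0,0.0025],"angular":[0,0,0]}]'
python3 -c "
from h import *
report();go(0,33,124.5)"
```

```text
time: 9.03
tool_pos: [0.5895, 0.073, 0.1504]
tcp_rot: [0.002, 0.123, 0.992, 0.001]
force: [-3.8, 0.2, 11.4]
opening: 0.0602
t 9.03 jig tip [ 0.5 33.1] 125.4 F [-3.8  0.2 11.4] open 60.2
linear mm [ 0.5 -0.1  0.9] ang [ 0.11  0.22 -0.16]
```

```bash
python3 -m pendant '[{"gripper":0.638,"linear":[0,0,0.002],"angular":[0,0,0]},{"gripper":0.638,"linear":[0,0,0.003],"angular":[0,0,0]},{"gripper":0.638,"linear":[0,0,0.003],"angular":[0,0,0]},{"gripper":0.638,"linear":[0,0,0.003],"angular":[0,0,0]},{"gripper":0.638,"linear":[0,0,0.003],"angular":[0,0,0]}]'
python3 -c "
from h import *
report()
im,w=cloud('scene');cv2.imwrite('pics/s5.png',cv2.resize(im[210:310,280:380],None,fx=6,fy=6,interpolation=cv2.INTER_CUBIC))"
```

```text
time: 9.45
tool_pos: [0.5895, 0.073, 0.1491]
tcp_rot: [0.002, 0.123, 0.992, 0.001]
force: [-4.4, 0.4, 13.7]
opening: 0.06
t 9.45 jig tip [ 0.5 33.1] 124.1 F [-4.4  0.4 13.7] open 60.0
```

View pics/s5.png

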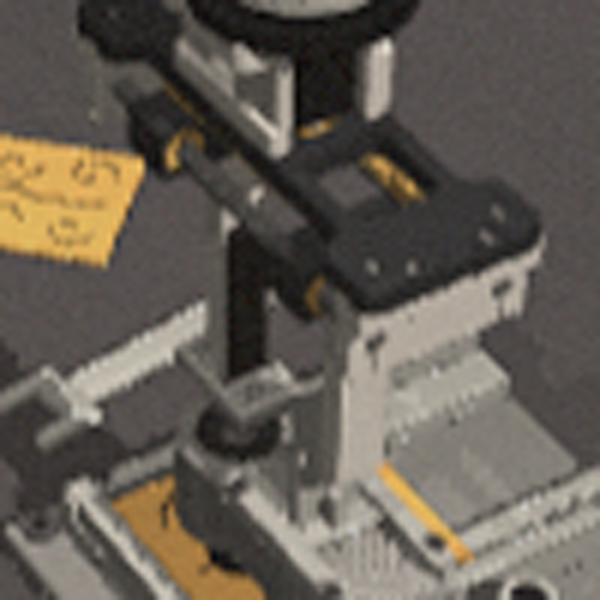

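Collar is down about 12.8 mm at 13.7 N; finger B stands behind the tab. I close gradually while shifting the hand so that finger A stays on the pad.

```bash
python3 -m pendant '[{"gripper":0.60,"linear":[0,-0.002,0.0017],"angular":[0,0,0]},{"gripper":0.56,"linear":[0,-0.004,0.0018],"angular":[0,0,0]},{"gripper":0.52,"linear":[0,-0.006,0.0019],"angular":[0,0,0]},{"gripper":0.50,"linear":[0,-0.007,0.002],"angular":[0,0,0]},{"gripper":0.50,"linear":[0,-0.007,0.002],"angular":[0,0,0]}]' 10
python3 -c "
from h import *
report()"
```

```text
time: 9.92
tool_pos: [0.5879, 0.0668, 0.1492]
tcp_rot: [0.003, 0.123, 0.992, 0.001]
force: [-4.5, 1.4, 14.3]
opening: 0.0471
t 9.92 jig tip [ 0.5 26.7] 124.2 F [-4.5  1.4 14.3] open 47.1
```

```bash
python3 -m pendant '[{"gripper":0.47,"linear":[0,-0.002,0.0018],"angular":[0,0,0]},{"gripper":0.44,"linear":[0,-0.0035,0.0018],"angular":[0,0,0]},{"gripper":0.41,"linear":[0,-0.005,0.0019],"angular":[0,0,0]},{"gripper":0.38,"linear":[0,-0.0065,0.0019],"angular":[0,0,0]},{"gripper":0.38,"linear":[0,-0.0065,0.0019],"angular":[0,0,0]},{"gripper":0.38,"linear":[0,-0.0065,0.0019],"angular":[0,0,0]}]' 10
python3 -c "
from h import *
report()"
```

```text
time: 10.42
tool_pos: [0.5865, 0.0612, 0.1493]
tcp_rot: [0.004, 0.123, 0.992, 0.002]
force: [-3.1, 2.4, 14.2]
opening: 0.0355
t 10.42 jig tip [ 0.4 20.9] 124.3 F [-3.1  2.4 14.2] open 35.5
```

```bash
python3 -m pendant '[{"gripper":0.35,"linear":[0,-0.0015,0.0018],"angular":[0,0,0]},{"gripper":0.32,"linear":[0,-0.003,0.0018],"angular":[0,0,0]},{"gripper":0.30,"linear":[0,-0.003,0.0018],"angular":[0,0,0]},{"gripper":0.28,"linear":[0,-0.003,0.0018],"angular":[0,0,0]},{"gripper":0.26,"linear":[0,-0.003,0.0018],"angular":[0,0,0]},{"gripper":0.26,"linear":[0,-0.003,0.0018],"angular":[0,0,0]}]' 10
python3 -c "
from h import *
report()"
```

```text
time: 10.92
tool_pos: [0.5856, 0.058, 0.1493]
tcp_rot: [0.005, 0.123, 0.992, 0.002]
force: [-3.6, 0.2, 14.4]
opening: 0.0268
t 10.92 jig tip [ 0.4 17.6] 124.3 F [-3.6  0.2 14.4] open 26.8
```

```bash
python3 -m pendant '[{"gripper":0.24,"linear":[0,0,0.0018],"angular":[0,0,0]},{"gripper":0.22,"linear":[0,0,0.0018],"angular":[0,0,0]},{"gripper":0.22,"linear":[0,0,0.0018],"angular":[0,0,0]},{"gripper":0.22,"linear":[0,0,0.0018],"angular":[0,0,0]}]' 10
python3 - <<'E'
from h import *
report()
for c in("scene","top"):
    im,w=cloud(c);q=w.copy();q[...,:2]=(w[...,:2]-TJ)@RJ;q*=1000
    s=(abs(q[...,0])<16)&(q[...,1]>15)&(q[...,1]<70)&(q[...,2]>100)&(q[...,2]<120);z=q[s]
    print(c,len(z),np.percentile(z,[3,50,97],axis=0).round(1).tolist() if len(z) else "")
    if c=="scene":cv2.imwrite('pics/s6.png',cv2.resize(im[210:310,280:380],None,fx=6,fy=6,interpolation=cv2.INTER_CUBIC))
E
```

```text
time: 11.25
tool_pos: [0.5857, 0.058, 0.1493]
tcp_rot: [0.005, 0.123, 0.992, 0.002]
force: [-4.1, 0.2, 13.7]
opening: 0.0262
t 11.25 jig tip [ 0.4 17.6] 124.3 F [-4.1  0.2 13.7] open 26.2
scene 101 [[-15.7, 27.9, 100.4], [1.9, 32.8, 109.2], [13.6, 59.4, 119.0]]
top 20 [[-15.5, 15.8, 100.1], [-12.8, 27.9, 101.5], [-4.4, 43.2, 119.1]]
```

View pics/s6.png

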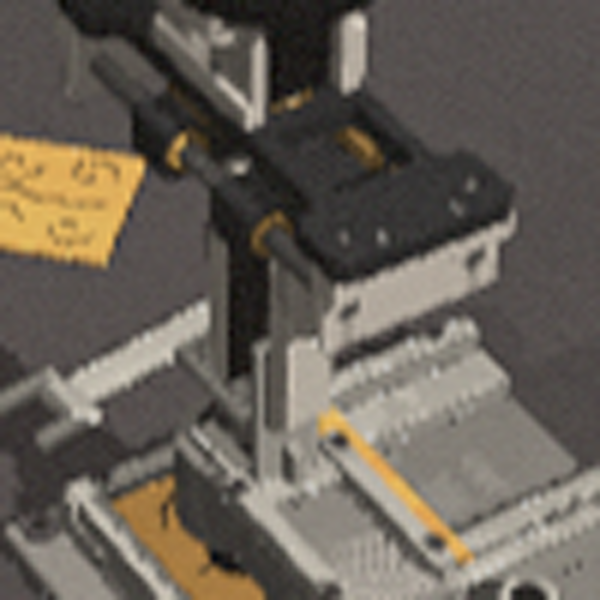

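```bash
python3 -m pendant '[{"gripper":0.25,"linear":[0,-0.001,0.0018],"angular":[0,0,0]},{"gripper":0.25,"linear":[0,-0.002,0.0018],"angular":[0,0,0]},{"gripper":0.25,"linear":[0,-0.002,0.0018],"angular":[0,0,0]},{"gripper":0.25,"linear":[0,-0.002,0.0018],"angular":[0,0,0]}]' 10
python3 -c "
from h import *
report()"
```

```text
time: 11.68
tool_pos: [0.5857, 0.0579, 0.1492]
tcp_rot: [0.006, 0.123, 0.992, 0.003]
force: [-2.6, 4.3, 12.3]
opening: 0.0263
t 11.68 jig tip [ 0.4 17.6] 124.2 F [-2.6  4.3 12.3] open 26.3
```

The keeper does not advance further and the y force rises, so it is at its home stop. I open a little to free the tab, then ease up.

```bash
python3 -m pendant '[{"gripper":0.36,"linear":[0,0,0.0018],"angular":[0,0,0]},{"gripper":0.4,"linear":[0,0,0.0018],"angular":[0,0,0]},{"gripper":0.4,"linear":[0,0,0.0018],"angular":[0,0,0]},{"gripper":0.4,"linear":[0,0,0.000],"angular":[0,0,0]},{"gripper":0.4,"linear":[0,0,-0.001],"angular":[0,0,0]},{"gripper":0.4,"linear":[0,0,-0.003],"angular":[0,0,0]},{"gripper":0.4,"linear":[0,0,-0.005],"angular":[0,0,0]}]'
python3 -c "
from h import *
report()"
```

```text
time: 12.27
tool_pos: [0.5852, 0.0576, 0.1534]
tcp_rot: [0.005, 0.123, 0.992, 0.003]
force: [-1.0, -0.8, -0.6]
opening: 0.0375
t 12.27 jig tip [ 0.1 17.1] 128.4 F [-1.  -0.8 -0.6] open 37.5
```

Force is zero at tip height 128 (unlocked, the spring would give over 9 N there), so the clamp is locked. I retreat.

```bash
python3 -m pendant '[{"gripper":0.4,"linear":[0,0,-0.02],"angular":[0,0,0]},{"gripper":0.4,"linear":[0,0,-0.05],"angular":[0,0,0]},{"gripper":0.4,"linear":[0,0,-0.08],"angular":[0,0,0]},{"gripper":0.4,"linear":[0,0,-0.1],"angular":[0,0,0]},{"gripper":0.4,"linear":[0.04,0,-0.1],"angular":[0,0,0]},{"gripper":0.4,"linear":[0.08,0,-0.1],"angular":[0,0,0]},{"gripper":0.4,"linear":[0.12,0,-0.1],"angular":[0,0,0]},{"gripper":0.4,"linear":[0.16,0,-0.1],"angular":[0,0,0]}]'
python3 -m pendant '[{"gripper":0.4,"linear":[0.04,0,0],"angular":[0,0,0]},{"gripper":0.4,"linear":[0.08,0,0],"angular":[0,0,0]},{"gripper":0.4,"linear":[0.1,0,0],"angular":[0,0,0]},{"gripper":0.4,"linear":[0.1,0,0],"angular":[0,0,0]}]'
python3 - <<'E'
from h import *
report()
for c in("scene","top"):
    im,w=cloud(c);q=w.copy();q[...,:2]=(w[...,:2]-TJ)@RJ;q*=1000
    for n,s in(("pad",(abs(q[...,0])<25)&(abs(q[...,1])<22)&(q[...,2]>114)&(q[...,2]<150)),("tab",(abs(q[...,0])<25)&(q[...,1]>20)&(q[...,1]<75)&(q[...,2]>132)&(q[...,2]<170))):
        z=q[s];print(c,n,len(z),np.percentile(z,[3,50,97],axis=0).round(1).tolist() if len(z) else "")
    hsv=cv2.cvtColor(im,cv2.COLOR_BGR2HSV)
    m=(hsv[...,0]>12)&(hsv[...,0]<38)&(hsv[...,1]>100)&(abs(q[...,1])<55)&(q[...,2]>15)&(q[...,2]<45)&(q[...,0]>-150)&(q[...,0]<40)
    print(c,"plate",np.percentile(q[m],[1,99],axis=0).round(1).tolist())
    if c=="scene":cv2.imwrite('pics/s7.png',cv2.resize(im[200:340,280:420],None,fx=4.2,fy=4.2,interpolation=cv2.INTER_CUBIC))
E
```

```text
time: 12.93
tool_pos: [0.427, 0.096, 0.2509]
tcp_rot: [0.005, 0.124, 0.992, 0.003]
force: [0.1, 0.7, 0.2]
opening: 0.0379
time: 13.27
tool_pos: [0.3251, 0.1207, 0.2494]
tcp_rot: [0.003, 0.123, 0.992, 0.002]
force: [0.2, 0.6, 0.4]
opening: 0.0376
t 13.27 jig tip [-267.5   15.4] 224.4 F [0.2 0.6 0.4] open 37.6
scene pad 144 [[-10.5, -19.9, 119.9], [7.0, -4.5, 125.0], [15.2, 20.2, 128.2]]
scene tab 144 [[-11.0, 27.6, 133.6], [2.6, 32.1, 150.4], [13.7, 34.4, 163.1]]
scene plate [[-74.3, -51.7, 23.9], [26.9, 47.0, 32.6]]
top pad 215 [[-14.3, -20.5, 119.8], [-1.2, 0.0, 125.6], [12.4, 20.5, 131.7]]
top tab 45 [[-13.6, 27.3, 137.6], [-1.6, 29.0, 160.1], [11.5, 32.8, 167.5]]
top plate [[-74.1, -47.8, 20.8], [27.8, 50.0, 36.0]]
```

View pics/s7.png

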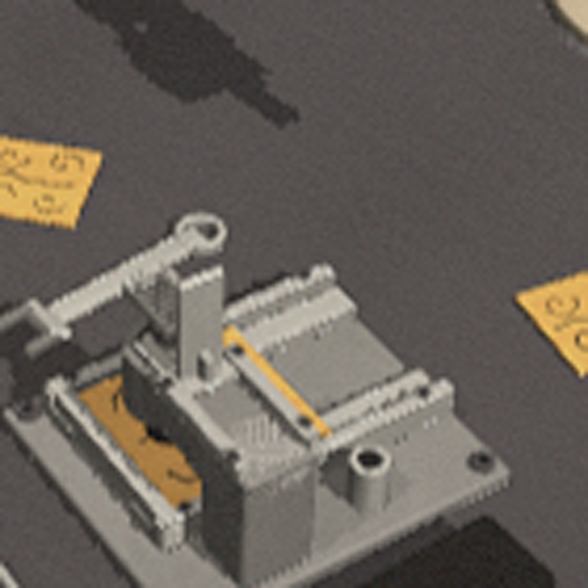

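The pad stays down at 125.5 mm (11.5 mm lower), the tab is centred at about y 30, and the plate is home. I hand it in.

```bash
python3 -c "
from bench import close_job
print(close_job())"
```

```text
the job is handed in; nothing more can be done
None
```

The plate is home, the clamp is shut and the keeper is holding it. I handed the job in at about 13.4 s of the 51 s allowed.

**What I did:**
- I pushed the plate's front edge with closed fingers until it stopped dead against the end stop, at about 8 N.
- I pressed the thumb pad down about 12.8 mm with one finger, at about 14 N.
- With the pad held down, I drew the keeper home with the other finger, grip limited to 10 N. It met no resistance until its stop.
- I opened the fingers to free the tab, then lifted away.

**Last checks, with the robot clear:**
- **Clamp:** the pad sits at about z 125.5 mm, against 137 at rest, so the collar is trapped. The force on the finger fell to zero as I let go.
- **Keeper:** the tab spans y 27 to 33 mm, which puts it at its home position of y 30.
- **Plate:** it spans x −74 to about 28 mm in my jig frame. Fully home is −75 to 30. I put the difference down to measurement error, because the push ended on a hard stop.
- **Other things:** the spanner, the socket and the two small plates showed no change where they were in view in the last picture. I did not check the rest after the moves.

**Where checks disagreed:** the hand stopped about 1 mm early against the end stop and 2 mm past the expected point at the keeper's stop. Both fit a 1 to 2 mm error in my jig position.

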